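Set the trainer brake lever in the yellow notch

TASK

The brake unit of a bike trainer stands on the bench with its red-knobbed lever parked at the free end of the notched sector. Draw the lever sideways clear of the teeth, throw it over and let it drop fully home in the notch painted yellow, then let go of it. The steel tube bow over the unit leaves room only for a slanting reach; leave the other things on the bench where they lie.

Things in the scene. Friction and masses are not known exactly. Their poses are not given: they have to be found in the camera images.
- knob (a point): Centre of the red knob, a round disc 30 mm in diameter and 24 mm thick, its flat faces square to the axle (y), on the end of the brake unit's steel lever, a bar 10 mm wide and 6 mm thick (knob centre 135 mm from the axle). The unit is fixed. On the lever's y- side are the black magnet housing with the notched sector, roller and flywheel. Nothing but the lever comes within 40 mm of the knob's path.
- pivot (a point): Point on the axle, 85 mm above the bench, in the plane where the seated knob swings. Its axes are the unit's: z up; y level along the axle, outward from the magnet housing (the way the lever is drawn); x level, away from the robot at yaw 0 (yaw -0.25 to 0.25 rad). At throw q and draw d the knob centre lies at x = 0.135 sin(q - 0.96), y = d, z = 0.135 cos(q - 0.96) m from here.
- bow (a point): Point on the level bar (along y, 16 mm thick) of the steel tube bow, 300 mm above the bench, 37 mm beyond the axle (x+), over the lever. A gripper pointing straight down strikes it at the yellow notch; one whose body leans 30 to 45 degrees towards x- (fingers pointing down and to x+) passes. Its legs slope down and rearward to x = 112 mm, at y = -239 and +81 mm from here. Axes as pivot.
- mark (a point): Middle of the yellow notch on the sector's rim, 90 mm from the axle, in the plane of the seated lever; the lever is in it at throw = 1.10 rad. Axes as pivot. Yellow paint on the rim and a stripe on the sector plate mark it; the neighbouring notches (throw 0.75 and 1.45) are bare metal.
- throw (a joint): Swing of the lever about the axle, rad, 0 to 1.50: 0 leans 55 degrees towards the robot (x-), growing as it is thrown over towards x+ (upright at 0.96). Stays where left (0.8 N at the knob moves it). Starts at 0.03 to 0.38, in the wide toothless stretch. Teeth 12 mm wide stand at 0.575, 0.925, 1.275 and 1.625; the notches between leave the lever 0.045 rad of play either way.
- draw (a joint): Sideways position of the lever along the axle (y+), m, 0 seated to 0.020 fully drawn. A spring (2.4 N at 0, 200 N/m) pushes it back to 0. The lever passes the teeth only above about 0.0120; over a tooth it cannot return below that. It can be drawn at any throw.
- case_center (a point): Bystander: centre of the dark plastic tool case with an orange toggle latch, 180 x 260 x 74 mm.
- tyre_lever_center (a point): Bystander: centre of the steel tyre lever, 200 mm long, 5 mm thick, lying flat in front of the unit.
- pump_center (a point): Bystander: centre of the blue plastic pump, 310 mm long, 32 mm thick.
- cage_center (a point): Bystander: centre of the aluminium bottle cage, 145 x 85 x 72 mm.
- mallet_center (a point): Bystander: middle of the small mallet with rubber tips, 225 mm long, 35 mm high.
- spanner_grip (a point): Bystander: handle of the spanner, 170 mm long, lying flat.
- tub_center (a point): Bystander: centre of the white grease tub with green lid, 68 mm in diameter, 52 mm high.

How it is judged:
By the outcome, as a careful person would: the job done as asked, in the order asked, and still so for the second after the job is handed in, with the robot touching nothing.
It also fails if it takes over 40 s, if anything falls off the work surface, if the arm or the gripper's body presses on something with over 40 N, if the wrist force passes 120 N, or if a joint passes its speed limit or range.

ROBOT

A 6-joint arm with a two-finger parallel gripper is mounted at the origin on the work surface. World frame = base frame: x ahead of the robot, y to its left, z up, the work surface at z = 0. Lengths are in m, angles in rad, forces in N, time in s.
With the tool pointing down it reaches from about 0.425 to 0.95 m from the base axis. Payload 3.5 kg.
Tool frame: the origin (TCP) lies at the very end of the fingers, on their centre line; the grasp point (between the pads) lies 19 mm behind it; y points along the fingers, z is the direction in which the jaws open and shut, and the axes are right-handed (so a half turn about y gives the same grasp; the last joint's range is limited). The gripper opens to 85 mm and grips with 20 to 120 N. Pads are 22 mm wide; open, the fingers measure 114 mm over their backs; the gripper's body (76 mm by 85 mm) begins 54 mm behind the grasp point. The pads swing forward as they close: fully open they stand 13 mm farther back than shut.
Start: joints at [-1.253, 0.286, 1.577, -0, 1.279, -0.15], TCP at [0.304, -0.602, 0.231] pointing down, gripper open.
Joint ranges: [-2.77, 2.77], [-0.9, 2.22], [0.21, 2.48], [-1.53, 4.67], [0.24, 2.81], [-2.84, 2.84]. Speed limits (rad/s): [2.79, 2.79, 3.14, 3.14, 3.14, 3.14].

INTERFACE

Orientations are given as a unit quaternion [x, y, z, w].
In Python, from plant import ctrl gives the robot as it stands. The module is installed in compiled form; this text tells all that it offers.
- The arm moves only by the tool jog_arm, never from a script. Its argument "deltas" is a list of rows, each a list of 3 entries, a list of its own where there are three numbers: the turn, a rotation vector about the tool's x, y, z in rad, then the shift along the tool's x, y, z in m, then the opening, from 0 (shut) to 1 (fully open). In form: [[[wx, wy, wz], [dx, dy, dz], gripper], ...]. A call has 1 to 10 rows; each row is the pose to reach, as a shift and turn from the pose measured when the call began, along the tool's axes at that moment; what a row does not reach only later rows make up. A row lasts 1/12 s, in which the tool goes at most 41.7 mm and 7.16 degrees, less where a joint would pass 70% of its speed; a pose out of reach is approached as far as the arm can. A call with a gripper value outside its range is refused whole. The fingers move at their own pace and stop on an object; "force" is the grip in N (left out, the last holds). Time passes only in rows, so rows that repeat a pose let the fingers close. It gives the time, the measured TCP pose, the force and the opening at its end, in the units of the state.
- ctrl.get_state(): the state, without advancing time (a new reading comes with each control period).
- ctrl.read_camera(name): name is "side" or "top" or "wrist"; returns a dict with "pixels" (420x560x3 uint8, blue, green, red), "range_z" (420x560 float32, m along the optical axis (not along the pixel's ray), 0 where there is no reading), "fx", "fy", "cx", "cy" (pixels), "T" (4x4, takes a point from camera to world coordinates); the wrist camera has in their place "mount" (4x4, takes a point from camera to tool coordinates, whose origin is the TCP and whose axes are the tool frame's). Camera axes: x right, y up, looking along -z (the intrinsics and any distortion apply to the point x, -y, -z); pixel columns grow to the right and rows downward; lengths in m; the calibration is good to about 2 mm. A picture is of the moment at which its call begins: read the wrist's pose just before it.
- ctrl.sign_off(): hands the job in, once; it reports no verdict.
The state is a dict: "time": time; "qpos": joint angles; "dq": joint speeds; "joint_efforts": joint torques, N m; "eef_pos": TCP position; "tcp_rot": TCP orientation; "contact_force": force on the tool from outside, world axes, zero at the start; "wrist_torque": the same for the moment, N m; "opening": opening from 0.0 (shut) to 1.0 (fully open).
Only numpy, scipy, OpenCV 4.12 (cv2) and the standard library are available. Lean on these libraries where they do the work, as an engineer would, in place of code of your own. Each camera call takes 0.05 s, during which the arm holds its last target.

## Working session

There is one attempt and no reset: what is moved stays moved. The work goes in short steps, Python scripts to look and compute and a tool call to move; the robot and the scene stay as the last step left them, time stands still between calls to the robot, and variables do not carry over. Pictures are saved under pics/ and viewed, and the job is handed in when it is done.

Besides the shell and the picture viewer there is one more tool, called after "Emit:" as a command line: name --argument value ..., lists and objects as JSON in quotes. jog_arm: Moves the arm, as the interface text tells. Its arguments: {"type":"object","properties":{"deltas":{"type":"array","items":{"type":"array"}},"force":{"type":"number"}},"required":["deltas"]}

```bash
mkdir -p pics; python3 - <<'E'
from plant import ctrl
import cv2,numpy as np,pickle
s=ctrl.get_state();print(s)
d={}
for n in("side","top","wrist"):
    r=ctrl.read_camera(n);d[n]=r
    cv2.imwrite(f"pics/a_{n}.png",r["pixels"])
    print(n,r["fx"],r["fy"],r["cx"],r["cy"],[k for k in r],np.round(r.get("T",r.get("mount")),3))
pickle.dump((s,d),open("a.pkl","wb"))
E
```

```text
{'time': 0.0, 'qpos': array([-1.25297522e+00,  2.87175099e-01,  1.57819371e+00, -1.34982643e-05,
        1.27858454e+00, -1.50028420e-01]), 'dq': array([0.00110139, 0.00108971, 0.00055968, 0.00159969, 0.00099678,
       0.00104607]), 'joint_efforts': array([-4.98573063e-04, -4.05987525e+01, -2.92623872e+01, -1.84752057e-04,
        5.89601143e-03,  1.15976562e-06]), 'eef_pos': array([ 0.30420088, -0.60182646,  0.22993183]), 'tcp_rot': array([-0.16398107,  0.68867864, -0.68701601,  0.16383209]), 'contact_force': array([ 0.06641209,  0.14421078, -0.7339167 ]), 'wrist_torque': array([-0.01181403, -0.04561651,  0.03588521]), 'opening': 1.0005888287891365}
side 489.3099629802457 489.3099629802457 275.6819827163925 203.04256755384088 ['pixels', 'range_z', 'fx', 'fy', 'cx', 'cy', 'T'] [[-0.74   0.347 -0.576 -0.392]
 [-0.672 -0.412  0.616  0.988]
 [-0.024  0.843  0.538  1.086]
 [ 0.     0.     0.     1.   ]]
top 545.1859450185434 545.1859450185434 271.9521254044329 214.42848665981685 ['pixels', 'range_z', 'fx', 'fy', 'cx', 'cy', 'T'] [[-1.300e-02  9.940e-01 -1.080e-01  3.820e-01]
 [-1.000e+00 -1.300e-02  2.000e-03 -8.000e-03]
 [ 1.000e-03  1.080e-01  9.940e-01  1.883e+00]
 [ 0.000e+00  0.000e+00  0.000e+00  1.000e+00]]
wrist 336.4305271663185 336.4305271663185 285.1451488151359 208.30571554546464 ['pixels', 'range_z', 'fx', 'fy', 'cx', 'cy', 'mount'] [[-0.001 -0.952 -0.308 -0.078]
 [ 0.     0.308 -0.952 -0.141]
 [ 1.    -0.001  0.    -0.   ]
 [ 0.     0.     0.     1.   ]]
```

View pics/a_side.png

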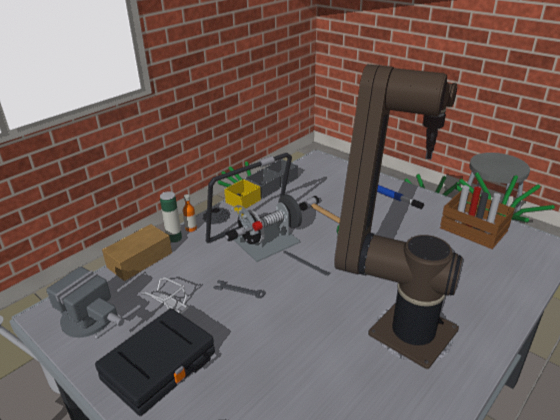

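View pics/a_top.png

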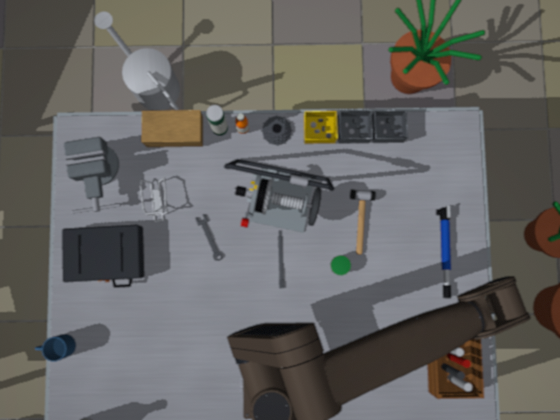

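View pics/a_wrist.png

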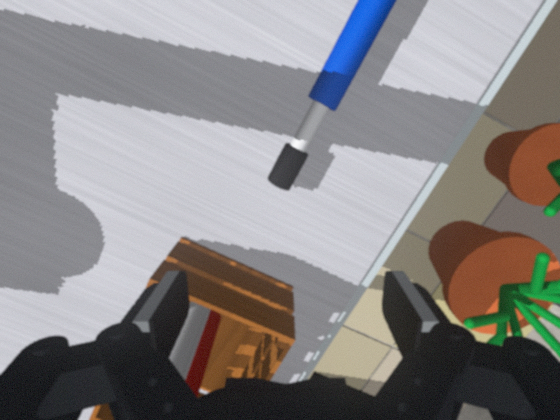

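The side view shows the unit near (265,225) with the red knob at about (257,225). The top view shows the knob at about (245,222) and yellow paint near (254,186). Next I'll zoom in and measure.

```bash
cat > h.py <<'E'
import numpy as np,cv2,pickle
from scipy.spatial.transform import Rotation as R
def camT(r,s=None):
    if "T" in r: return np.array(r["T"])
    M=np.eye(4);M[:3,:3]=R.from_quat(s["tcp_rot"]).as_matrix();M[:3,3]=s["eef_pos"]
    return M@r["mount"]
def ray(r,u,v,s=None):
    T=camT(r,s);d=np.array([(u-r["cx"])/r["fx"],-(v-r["cy"])/r["fy"],-1.])
    return T[:3,3],T[:3,:3]@d
def pt(r,u,v,z,s=None):
    o,d=ray(r,u,v,s);return o+d*z
def proj(r,P,s=None):
    T=camT(r,s);p=np.linalg.inv(T)@np.append(P,1);return r["cx"]+r["fx"]*p[0]/-p[2],r["cy"]-r["fy"]*p[1]/-p[2]
def tri(rays):
    A=np.zeros((3,3));b=np.zeros(3)
    for o,d in rays:
        d=d/np.linalg.norm(d);P=np.eye(3)-np.outer(d,d);A+=P;b+=P@o
    x=np.linalg.solve(A,b)
    return x,[np.linalg.norm(np.cross(x-o,d/np.linalg.norm(d))) for o,d in rays]
def blobs(r,kind,roi=None,amin=4):
    hsv=cv2.cvtColor(r["pixels"],cv2.COLOR_BGR2HSV)
    H,S,V=[hsv[...,i].astype(int) for i in range(3)]
    if kind=="red": m=((H<6)|(H>174))&(S>170)&(V>90)
    if kind=="yellow": m=(H>20)&(H<34)&(S>150)&(V>90)
    m=m.astype(np.uint8)
    if roi: k=np.zeros_like(m);k[roi[1]:roi[3],roi[0]:roi[2]]=1;m*=k
    n,l,st,c=cv2.connectedComponentsWithStats(m)
    out=[]
    for i in range(1,n):
        if st[i,4]>=amin:
            z=r["range_z"][l==i];out.append((np.round(c[i],1),st[i].tolist(),np.round(np.median(z),4)))
    return out
E
python3 - <<'E'
from h import *
s,d=pickle.load(open("a.pkl","rb"))
for n,roi in(("side",(180,140,340,270)),("top",(215,150,345,240))):
    r=d[n]
    for k in("red","yellow"):
        for b in blobs(r,k,roi):
            print(n,k,b,np.round(pt(r,*b[0],b[2]),4))
    c=r["pixels"][roi[1]:roi[3],roi[0]:roi[2]]
    cv2.imwrite(f"pics/b_{n}.png",cv2.resize(c,None,fx=5,fy=5,interpolation=cv2.INTER_CUBIC)[:600,:800])
E
```

```text
side red (array([257. , 225.3]), [253, 221, 9, 9, 61], np.float32(1.5816)) [0.5388 0.0852 0.1762]
side yellow (array([242.4, 193.6]), [225, 180, 36, 28, 736], np.float32(2.011)) [ 0.8811 -0.1734  0.0403]
side yellow (array([237.1, 208.7]), [234, 207, 8, 5, 23], np.float32(1.6767)) [0.665  0.0532 0.171 ]
top red (array([244.4, 222.2]), [242, 219, 6, 8, 40], np.float32(1.7088)) [0.5431 0.0755 0.1819]
top yellow (array([252.5, 182.5]), [252, 182, 2, 2, 4], np.float32(1.7298)) [0.67   0.0492 0.1746]
top yellow (array([254.9, 186.7]), [254, 185, 3, 4, 9], np.float32(1.7298)) [0.6567 0.0418 0.1731]
```

View pics/b_side.png

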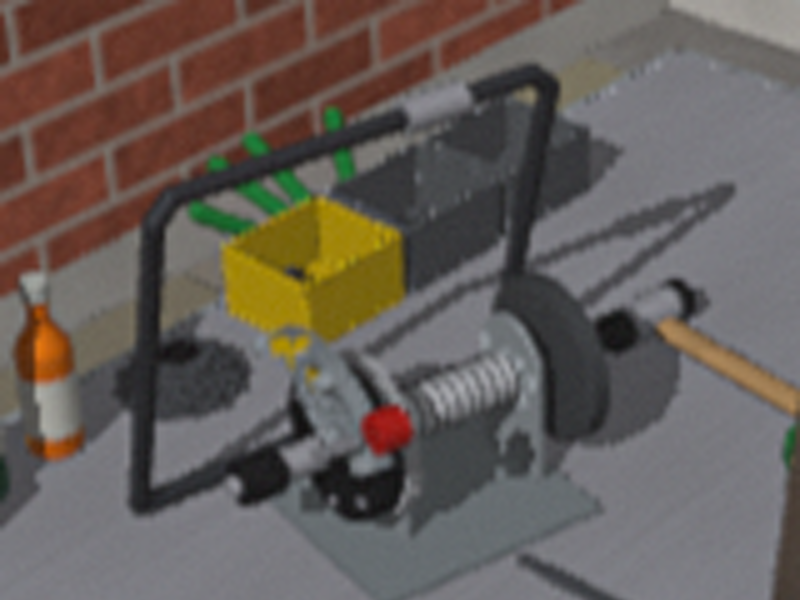

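View pics/b_top.png

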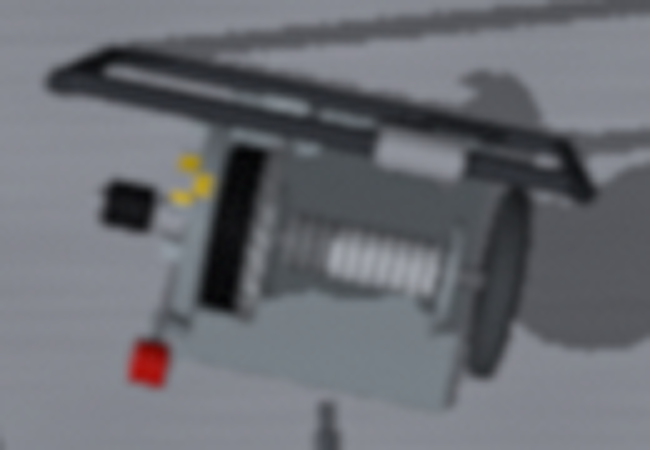

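The zoomed views show the knob at top px (244.4,222.2) and side px (257,225.3). The bow bar and yellow paint are also clear. Next come yaw and pivot.

```bash
python3 - <<'E'
from h import *
s,d=pickle.load(open("a.pkl","rb"))
S,T=d["side"],d["top"]
k,e=tri([ray(S,257,225.3),ray(T,244.4,222.2)]);print("knob",k.round(4),np.round(e,4))
# yellow notch mark: candidates
for a in [(237.1,208.7)]:
  for b in [(254.9,186.7),(252.5,182.5),(254,185)]:
    m,e=tri([ray(S,*a),ray(T,*b)]);print("mark",m.round(4),np.round(e,4))
# bow bar in top: dark pixels band between columns 235..330; use range to get points at z~0.30
for n,r in(("top",T),("side",S)):
    v,u=np.mgrid[0:420,0:560];z=r["range_z"]
    dd=np.stack([(u-r["cx"])/r["fx"],-(v-r["cy"])/r["fy"],-np.ones_like(z)],-1)*z[...,None]
    P=dd@r["T"][:3,:3].T+r["T"][:3,3]
    m=(z>0)&(P[...,2]>0.285)&(P[...,2]<0.32)&(P[...,0]>0.55)&(P[...,0]<0.8)&(abs(P[...,1]+0.03)<0.25)
    Q=P[m];print(n,len(Q),Q.min(0).round(3),Q.max(0).round(3))
    c=Q.mean(0);w=np.linalg.svd(Q[:,:2]-c[:2])[2][0] if len(Q)<3000 else 0
    w=w*np.sign(w[1]);print(" bar centre",c.round(4),"dir",w.round(4),"yaw",np.arctan2(-w[0],w[1]).round(4))
print(R.from_quat(s["tcp_rot"]).as_matrix().round(3))
E
```

```text
knob [0.5454 0.077  0.1687] [0.0013 0.0013]
mark [0.6625 0.0466 0.1681] [0.0068 0.0068]
mark [0.6708 0.049  0.1665] [0.0007 0.0007]
mark [0.666  0.0474 0.1673] [0.0038 0.0038]
top 659 [ 0.624 -0.193  0.285] [0.708 0.13  0.32 ]
 bar centre [ 0.6645 -0.0365  0.3064] dir [0.2205 0.9754] yaw -0.2223
side 463 [ 0.621 -0.191  0.285] [0.706 0.137 0.318]
 bar centre [ 0.6642 -0.0202  0.3023] dir [0.2234 0.9747] yaw -0.2253
[[-0.893 -0.001  0.451]
 [-0.451  0.002 -0.893]
 [-0.    -1.    -0.002]]
```

```bash
cat >> h.py <<'E'
YAW=-0.224
def frame(L,yaw=None):
    yaw=YAW if yaw is None else yaw
    ux=np.array([np.cos(yaw),np.sin(yaw),0]);uy=np.array([-np.sin(yaw),np.cos(yaw),0]);uz=np.array([0,0,1.])
    L=np.radians(L);y=np.sin(L)*ux-np.cos(L)*uz;z=uy;x=np.cross(y,z)
    return np.stack([x,y,z],1)
def delta(s,p,M):
    M0=R.from_quat(s["tcp_rot"]).as_matrix()
    rv=R.from_matrix(M0.T@M).as_rotvec();sh=M0.T@(np.asarray(p)-s["eef_pos"])
    return rv.round(4),sh.round(4)
E
python3 - <<'E'
from h import *
from plant import ctrl
s=ctrl.get_state()
k=np.array([.545,.077,.171]);M=frame(38);y=M[:,1]
print("pre",k+y*(0.019-0.13))
print(delta(s,k+y*(0.019-0.13),M))
A=[.48,-.28,.32];print("way A, half turn about y");print(delta(s,A,R.from_quat(s["tcp_rot"]).as_matrix()@R.from_rotvec([0,-1.2,0]).as_matrix()))
E
```

```text
pre [0.47836889 0.09218011 0.25846919]
(array([ 0.8053, -2.3375, -0.2923]), array([-0.4684, -0.0271, -0.5411]))
way A, half turn about y
(array([ 0. , -1.2,  0. ]), array([-0.3021, -0.0893, -0.2083]))
```

Emit:
jog_arm --deltas '[[[0, -0.12, 0], [-0.03, -0.009, -0.021], 1], [[0, -0.24, 0], [-0.06, -0.018, -0.042], 1], [[0, -0.36, 0], [-0.09, -0.027, -0.063], 1], [[0, -0.48, 0], [-0.12, -0.036, -0.083], 1], [[0, -0.6, 0], [-0.15, -0.045, -0.104], 1], [[0, -0.72, 0], [-0.18, -0.054, -0.125], 0.6], [[0, -0.84, 0], [-0.21, -0.063, -0.146], 0.6], [[0, -0.96, 0], [-0.24, -0.072, -0.167], 0.6], [[0, -1.08, 0], [-0.27, -0.081, -0.187], 0.6], [[0, -1.2, 0], [-0.302, -0.089, -0.208], 0.6]]'

```text
time: 0.98
eef_pos: [0.4804, -0.2787, 0.3201]
tcp_rot: [-0.525, 0.474, -0.473, 0.525]
contact_force: [0.7, -0.0, 0.2]
opening: 0.597
```

```bash
python3 - <<'E'
from h import *
from plant import ctrl
s=ctrl.get_state()
k=np.array([.545,.077,.171]);M=frame(38);y=M[:,1]
p=k+y*(0.019-0.15);print(p);rv,sh=delta(s,p,M);print(rv,np.linalg.norm(rv)/.125,sh,np.linalg.norm(sh)/.0417)
E
```

```text
[0.46636329 0.09491527 0.27422941]
[ 0.4112 -1.1963 -0.5758] 11.1190352675041 [-0.373   0.0464  0.0243] 9.032604180548795
```

Emit:
jog_arm --deltas '[[[0.036, -0.104, -0.05], [-0.032, 0.004, 0.002], 0.6], [[0.072, -0.208, -0.1], [-0.064, 0.008, 0.004], 0.6], [[0.107, -0.311, -0.15], [-0.097, 0.012, 0.006], 0.6], [[0.143, -0.415, -0.2], [-0.129, 0.016, 0.008], 0.6], [[0.178, -0.518, -0.249], [-0.161, 0.02, 0.01], 0.6], [[0.214, -0.622, -0.299], [-0.194, 0.024, 0.013], 0.6], [[0.249, -0.725, -0.349], [-0.226, 0.028, 0.015], 0.6], [[0.285, -0.829, -0.399], [-0.258, 0.032, 0.017], 0.6], [[0.32, -0.932, -0.449], [-0.291, 0.036, 0.019], 0.6], [[0.354, -1.03, -0.496], [-0.322, 0.04, 0.021], 0.6]]'

```text
time: 1.82
eef_pos: [0.4675, 0.0456, 0.2803]
tcp_rot: [0.686, 0.067, 0.337, -0.641]
contact_force: [-0.1, -0.4, 0.2]
opening: 0.599
```

```bash
python3 - <<'E'
from h import *
from plant import ctrl
s=ctrl.get_state();print(s["qpos"].round(3))
k=np.array([.545,.077,.171]);M=frame(38);y=M[:,1]
p=k+y*(0.019-0.15);print(p);rv,sh=delta(s,p,M);print(rv,np.linalg.norm(rv)/.125,sh,np.linalg.norm(sh)/.0417)
E
```

```text
[-0.039 -0.53   2.301 -0.206  0.814 -1.109]
[0.46636329 0.09491527 0.27422941]
[ 0.055  -0.1614 -0.0772] 1.4974068251480623 [-0.0211 -0.0039  0.0449] 1.1933751036145628
```

Emit:
jog_arm --deltas '[[[0.028, -0.08, -0.038], [-0.01, -0.002, 0.022], 0.6], [[0.055, -0.161, -0.077], [-0.021, -0.004, 0.045], 0.6], [[0.055, -0.161, -0.077], [-0.021, -0.004, 0.045], 0.6]]'

```text
time: 2.07
eef_pos: [0.4642, 0.0982, 0.2718]
tcp_rot: [0.69, 0.156, 0.3, -0.64]
contact_force: [-0.6, -0.1, -1.4]
opening: 0.603
```

```bash
python3 - <<'E'
from h import *
from plant import ctrl
s=ctrl.get_state();r=ctrl.read_camera("wrist");pickle.dump((s,r),open("w1.pkl","wb"))
print(s["qpos"].round(3),s["eef_pos"].round(4))
cv2.imwrite("pics/w1.png",r["pixels"])
for k in("red","yellow"):
    for b in blobs(r,k,None,10): print(k,b,pt(r,*b[0],b[2],s).round(4))
E
```

```text
[ 0.095 -0.536  2.34  -0.29   0.722 -1.102] [0.4642 0.0982 0.2718]
red (array([280.6, 199.4]), [268, 184, 27, 32, 787], np.float32(0.2735)) [0.5333 0.0793 0.1745]
yellow (array([190.4, 253.3]), [156, 229, 75, 54, 2768], np.float32(0.6517)) [ 0.852  -0.1749  0.0399]
yellow (array([281.6, 263.9]), [270, 260, 20, 9, 113], np.float32(0.3896)) [0.6663 0.0497 0.1684]
yellow (array([335. , 277.3]), [334, 274, 3, 7, 17], np.float32(0.5916)) [0.8804 0.0966 0.1019]
```

View pics/w1.png

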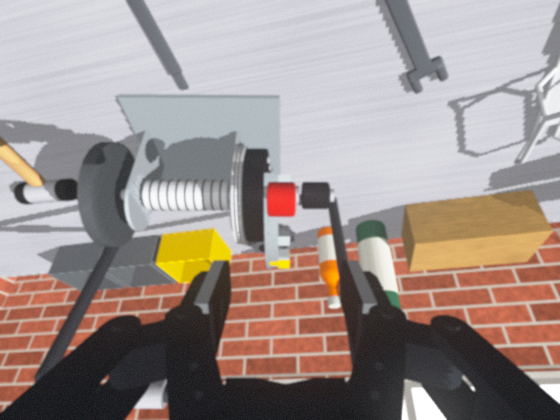

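The wrist view shows the red knob at (280.6,199.4) between the sector and the black axle cap. The yellow mark is at (281.6,264). The bow leg is at the right, near (335,210). Now I'll combine the views.

```bash
python3 - <<'E'
from h import *
s0,d=pickle.load(open("a.pkl","rb"));s,r=pickle.load(open("w1.pkl","rb"))
S,T=d["side"],d["top"]
rs=[ray(S,257,225.3),ray(T,244.4,222.2),ray(r,280.6,199.4,s)]
k,e=tri(rs);print("knob",k.round(4),np.round(e,4))
for i,j in((0,2),(1,2)): print(tri([rs[i],rs[j]]))
m,e=tri([ray(S,237.1,208.7),ray(r,281.6,263.9,s)]);print("mark",m.round(4),np.round(e,4))
ux=frame(0)[:,0];uy=frame(0)[:,2]
print("ux,uy knob",k@ux,k@uy,"mark",m@ux,m@uy)
# pivot from bow: ux=0.654-.037
E
```

```text
knob [0.5454 0.0767 0.1671] [0.002  0.001  0.0013]
(array([0.54839599, 0.07554825, 0.16501686]), [np.float64(0.0013954884842094276), np.float64(0.0013954884842094018)])
(array([0.54468502, 0.0764417 , 0.16603944]), [np.float64(0.00017273698672824197), np.float64(0.0001727369867282636)])
mark [0.67   0.0488 0.1667] [0. 0.]
ux,uy knob 0.5147340186310261 0.19593618160599746 mark 0.6424429490526338 0.19642363470031324
```

```bash
python3 - <<'E'
from h import *
from plant import ctrl
s=ctrl.get_state()
k=np.array([.545,.0767,.168]);M=frame(38);y=M[:,1]
for b in(.06,0): print(delta(s,k+y*(0.019-b),M))
E
```

```text
(array([-0.0019,  0.0032, -0.0025]), array([ 0.0008,  0.0923, -0.002 ]))
(array([-0.0019,  0.0032, -0.0025]), array([ 0.0009,  0.1523, -0.0022]))
```

Emit:
jog_arm --deltas '[[[0, 0, 0], [0, 0.03, -0.001], 0.5], [[0, 0, 0], [0.001, 0.06, -0.002], 0.5], [[0, 0.003, 0], [0.001, 0.08, -0.002], 0.5], [[0, 0.003, 0], [0.001, 0.09, -0.002], 0.5], [[0, 0.003, 0], [0.001, 0.09, -0.002], 0.5]]'

```text
time: 2.53
eef_pos: [0.519, 0.081, 0.1995]
tcp_rot: [0.691, 0.151, 0.302, -0.64]
contact_force: [0.2, -0.7, -0.7]
opening: 0.498
```

```bash
python3 - <<'E'
from h import *
from plant import ctrl
s0,d=pickle.load(open("a.pkl","rb"));s1,r1=pickle.load(open("w1.pkl","rb"))
s=ctrl.get_state();r=ctrl.read_camera("wrist");pickle.dump((s,r),open("w2.pkl","wb"))
print(s["qpos"].round(3),s["eef_pos"].round(4),s["contact_force"].round(1))
cv2.imwrite("pics/w2.png",r["pixels"])
B=[b for b in blobs(r,"red",None,10)];print(B)
b=max(B,key=lambda b:b[1][4])
rs=[ray(d["top"],244.4,222.2),ray(d["side"],257,225.3),ray(r1,280.6,199.4,s1),ray(r,*b[0],s)]
print(tri(rs));print(tri([rs[0],rs[3]]));print(tri([rs[2],rs[3]]))
for b in blobs(r,"yellow",None,10): print(b,pt(r,*b[0],b[2],s).round(4))
k=np.array([.545,.0767,.168]);M=frame(38);y=M[:,1]
print(delta(s,k+y*.019,M))
E
```

```text
[ 0.038 -0.304  2.321 -0.332  0.509 -1.067] [0.519  0.081  0.1995] [ 0.2 -0.7 -0.7]
[(array([288.6, 243.6]), [269, 220, 41, 48, 1818], np.float32(0.1857))]
(array([0.54541591, 0.07679883, 0.16695759]), [np.float64(0.0010312242695752316), np.float64(0.002084048391862501), np.float64(0.001149572980058707), np.float64(0.00040873231817157446)])
(array([0.54467931, 0.07673707, 0.16698451]), [np.float64(0.0005234056138442758), np.float64(0.0005234056138442454)])
(array([0.53917826, 0.07819474, 0.17015977]), [np.float64(0.0002641404995975097), np.float64(0.00026414049959744724)])
(array([176.9, 277.4]), [141, 250, 80, 61, 3177], np.float32(0.562)) [ 0.8473 -0.1796  0.0394]
(array([287.9, 313.3]), [273, 311, 26, 6, 116], np.float32(0.3005)) [0.6663 0.0498 0.1698]
(array([ 0.0012, -0.0016, -0.0077]), array([0.0018, 0.06  , 0.0017]))
```

View pics/w2.png

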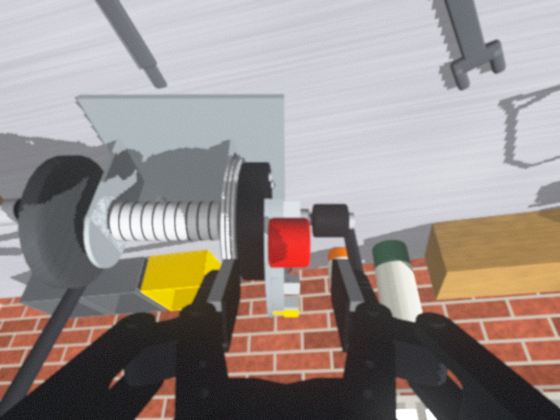

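The knob, at (288.6,243.6), is centred between the fingers and agrees with the earlier fix to about 2 mm. I'll advance and grip.

Emit:
jog_arm --deltas '[[[0, 0, -0.004], [0.001, 0.025, 0.001], 0.5], [[0, 0, -0.008], [0.002, 0.045, 0.002], 0.5], [[0, 0, -0.008], [0.002, 0.06, 0.002], 0.5], [[0, 0, -0.008], [0.002, 0.06, 0.002], 0.5]]' --force 25

```text
time: 2.92
eef_pos: [0.557, 0.0738, 0.1535]
tcp_rot: [0.69, 0.153, 0.304, -0.638]
contact_force: [0.0, -0.3, 0.4]
opening: 0.5
```

```bash
python3 - <<'E'
from h import *
from plant import ctrl
s=ctrl.get_state();r=ctrl.read_camera("wrist")
print(s["qpos"].round(3),s["eef_pos"].round(4),s["contact_force"].round(1))
cv2.imwrite("pics/w3.png",r["pixels"]);print(blobs(r,"red",None,10))
E
```

```text
[ 0.018 -0.134  2.282 -0.42   0.376 -0.982] [0.557  0.0738 0.1535] [ 0.  -0.3  0.4]
[(array([285.7, 297.8]), [255, 261, 63, 71, 3891], np.float32(0.1278))]
```

View pics/w3.png

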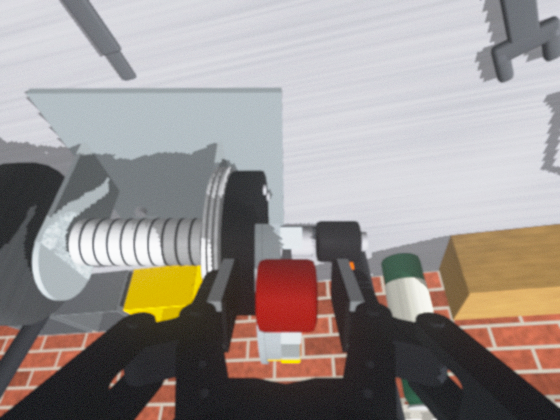

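The knob at (286,298) lies between the pads, so I'll close.

Emit:
jog_arm --deltas '[[[0, 0, 0], [0, 0, 0], 0.2], [[0, 0, 0], [0, 0, 0], 0.2], [[0, 0, 0], [0, 0, 0], 0.2], [[0, 0, 0], [0, 0, 0], 0.2], [[0, 0, 0], [0, 0, 0], 0.2]]' --force 25

```text
time: 3.38
eef_pos: [0.5573, 0.0743, 0.1562]
tcp_rot: [0.69, 0.154, 0.305, -0.638]
contact_force: [-4.7, -0.1, 5.1]
opening: 0.275
```

```bash
python3 - <<'E'
from h import *
from plant import ctrl
s=ctrl.get_state()
M=R.from_quat(s["tcp_rot"]).as_matrix()
print(s["opening"],s["eef_pos"].round(4),"F tool",(M.T@s["contact_force"]).round(1))
ux=frame(0)[:,0];uy=frame(0)[:,2];g=s["eef_pos"]-.019*M[:,1]
print("grasp ux,uy,z",g@ux,g@uy,g[2], M.round(3))
E
```

```text
0.27537128726053123 [0.5573 0.0743 0.1562] F tool [-0.4 -6.8 -1.1]
grasp ux,uy,z 0.5151332616616995 0.19623692678980115 0.17111106635554318 [[ 0.766  0.603  0.224]
 [-0.177 -0.138  0.975]
 [ 0.618 -0.786  0.   ]]
```

Gripped: opening 0.275 corresponds to 23.4 mm against the 24 mm knob. Now I'll draw along tool +z, which is the unit's y+.

Emit:
jog_arm --deltas '[[[0, 0, 0], [0, -0.001, 0.005], 0.2], [[0, 0, 0], [0, -0.002, 0.01], 0.2], [[0, 0, 0], [0, -0.002, 0.014], 0.2], [[0, 0, 0], [0, -0.002, 0.0165], 0.2], [[0, 0, 0], [0, -0.002, 0.0165], 0.2], [[0, 0, 0], [0, -0.002, 0.0165], 0.2]]'

```text
time: 3.88
eef_pos: [0.5602, 0.0895, 0.1565]
tcp_rot: [0.69, 0.154, 0.305, -0.637]
contact_force: [14.5, -9.6, -11.9]
opening: 0.274
```

```bash
cat > st.py <<'E'
from h import *
from plant import ctrl
s=ctrl.get_state()
M=R.from_quat(s["tcp_rot"]).as_matrix()
U=frame(0);ux,uy=U[:,0],U[:,2]
g=s["eef_pos"]-.019*M[:,1]
f=s["contact_force"]
print("t",round(s["time"],2),"op",round(s["opening"],3),"F unit xyz",np.round([f@ux,f@uy,f[2]],1),"F tool",(M.T@f).round(1))
print("grasp ux,uy,z",np.round([g@ux,g@uy,g[2]],4),"lean",np.degrees(np.arctan2(M[:,1]@ux,-M[2,1])).round(2),"q",s["qpos"].round(3))
E
python3 st.py; python3 - <<'E'
from h import *
from plant import ctrl
r=ctrl.read_camera("side");print(blobs(r,"red",(180,140,340,270)))
c=r["pixels"][150:270,190:350];cv2.imwrite("pics/s4.png",cv2.resize(c,None,fx=5,fy=5,interpolation=cv2.INTER_CUBIC))
r=ctrl.read_camera("wrist");cv2.imwrite("pics/w4.png",r["pixels"]);print(blobs(r,"red",None,10))
E
```

```text
t 3.88 op 0.274 F unit xyz [ 16.3  -6.2 -11.9] F tool [ 5.4 19.5 -6.1]
grasp ux,uy,z [0.5146 0.2117 0.1714] lean 38.17 q [ 0.057 -0.121  2.265 -0.473  0.391 -0.904]
[(array([255.6, 228.6]), [254, 228, 4, 2, 5], np.float32(1.5775))]
[(array([285.4, 289.7]), [255, 254, 61, 71, 3973], np.float32(0.1299))]
```

View pics/w4.png

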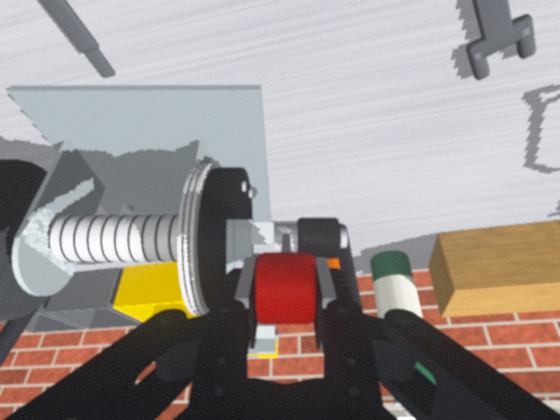

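View pics/s4.png

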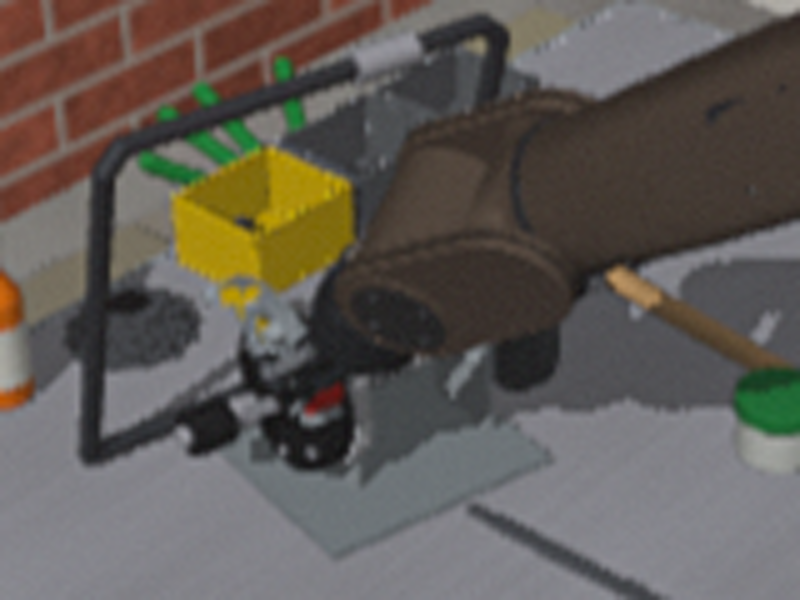

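```bash
cat > kin.py <<'E'
from h import *
from scipy.optimize import least_squares
def fk(p,q):
    o,h,L1,L2,d,a=p
    rz=lambda t:R.from_rotvec([0,0,t]);ry=lambda t:R.from_rotvec([0,t,0])
    A=rz(q[0]);x=A.apply([0,o,h]);A=A*ry(q[1]);x=x+A.apply([0,0,L1]);A=A*ry(q[2]);x=x+A.apply([a,0,L2])
    A=A*rz(q[3])*ry(q[4]);x=x+A.apply([0,0,d]);return x,A
D=[([-1.25297,.287175,1.57819,0,1.27858,-.15],[.30420,-.60183,.22993]),
([-0.039,-0.53,2.301,-0.206,0.814,-1.109],[.4675,.0456,.2803]),
([0.095,-0.536,2.34,-0.29,0.722,-1.102],[.4642,.0982,.2718]),
([0.038,-0.304,2.321,-0.332,0.509,-1.067],[.5190,.0810,.1995]),
([0.018,-0.134,2.282,-0.42,0.376,-0.982],[.5570,.0738,.1535]),
([0.057,-0.121,2.265,-0.473,0.391,-0.904],[.5602,.0895,.1565])]
f=lambda p:np.concatenate([(fk(p,q)[0]-x) for q,x in D]).ravel()
S=least_squares(f,[.1,.2,.45,.4,.25,0])
if __name__=="__main__":
    print(S.x.round(4),np.abs(S.fun).max())
    Y=frame(38)[:,1];print(fk(S.x,D[-1][0])[1].as_matrix()[:,2],Y)
    ux=frame(0)[:,0];uy=frame(0)[:,2]
    q=np.array(D[-1][0][:5])
    for L in(38,42):
      for th in(.07,.3,.5,.8,1.1):
        ph=th-.96;k=ux*(.6195+.135*np.sin(ph))+uy*.2117;k[2]=.085+.135*np.cos(ph)
        Y=frame(L)[:,1];t=k+.019*Y
        r=least_squares(lambda q:np.concatenate([fk(S.x,q)[0]-t,(fk(S.x,q)[1].as_matrix()[:,2]-Y)*.3]),q);q=r.x
        print(L,th,q.round(3),r.cost<1e-6)
E
python3 kin.py
```

```text
[0.101  0.2406 0.4441 0.5723 0.2505 0.021 ] 0.00036560662129109245
[ 0.60169274 -0.13956825 -0.78643916] [ 0.60028024 -0.13675778 -0.78801075]
38 0.07 [ 0.055 -0.119  2.265 -0.464  0.389] True
38 0.3 [ 0.041 -0.106  2.208 -0.403  0.424] True
38 0.5 [ 0.028 -0.077  2.152 -0.365  0.445] True
38 0.8 [ 0.009 -0.012  2.065 -0.325  0.46 ] True
38 1.1 [-0.009  0.071  1.979 -0.302  0.458] True
42 0.07 [ 0.063 -0.128  2.295 -0.641  0.323] True
42 0.3 [ 0.049 -0.116  2.239 -0.549  0.353] True
42 0.5 [ 0.035 -0.089  2.184 -0.493  0.371] True
42 0.8 [ 0.014 -0.024  2.098 -0.438  0.382] True
42 1.1 [-0.004  0.059  2.013 -0.408  0.378] True
```

```bash
cat > arc.py <<'E'
import sys
from h import *
from plant import ctrl
# usage: arc.py q_now q_targets... : shifts in tool axes (x,y) for arc from q_now
s=ctrl.get_state();M=R.from_quat(s["tcp_rot"]).as_matrix();U=frame(0);ux=U[:,0]
a=[float(v) for v in sys.argv[1:]]
c=lambda q:ux*.135*np.sin(q-.96)+np.array([0,0,.135*np.cos(q-.96)])
for q in a[1:]: print(q,(M.T@(c(q)-c(a[0]))).round(4))
E
python3 arc.py .07 .13 .19 .25 .31 .37
```

```text
0.13 [ 0.0079 -0.0016  0.    ]
0.19 [ 0.016  -0.0026  0.    ]
0.25 [ 0.0241 -0.0032  0.    ]
0.31 [ 0.0321 -0.0033  0.    ]
0.37 [ 0.0402 -0.003   0.0001]
```

Emit:
jog_arm --deltas '[[[0, 0, 0], [0.004, -0.001, 0.0015], 0.2], [[0, 0, 0], [0.012, -0.002, 0.002], 0.2], [[0, 0, 0], [0.02, -0.003, 0.002], 0.2], [[0, 0, 0], [0.028, -0.0033, 0.002], 0.2], [[0, 0, 0], [0.0321, -0.0033, 0.002], 0.2], [[0, 0, 0], [0.0321, -0.0033, 0.002], 0.2]]'

```text
time: 4.48
eef_pos: [0.5814, 0.0849, 0.1767]
tcp_rot: [0.692, 0.151, 0.303, -0.637]
contact_force: [-2.8, -5.6, -2.1]
opening: 0.274
```

```bash
python3 st.py
```

```text
t 4.48 op 0.274 F unit xyz [-1.5 -6.1 -2.1] F tool [-2.5  0.8 -6.1]
grasp ux,uy,z [0.5364 0.2121 0.1917] lean 37.78 q [ 0.045 -0.103  2.204 -0.416  0.434 -0.973]
```

```bash
python3 arc.py .30 .36 .42 .48 .54 .60 .66
```

```text
0.36 [0.0081 0.0002 0.    ]
0.42 [0.0162 0.001  0.    ]
0.48 [0.0242 0.0022 0.0001]
0.54 [0.0321 0.0038 0.0001]
0.6 [0.0399 0.006  0.0001]
0.66 [0.0476 0.0086 0.0001]
```

Emit:
jog_arm --deltas '[[[0, 0, 0], [0.004, 0, 0.001], 0.2], [[0, 0, 0], [0.012, 0.001, 0.002], 0.2], [[0, 0, 0], [0.02, 0.0016, 0.002], 0.2], [[0, 0, 0], [0.028, 0.003, 0.002], 0.2], [[0, 0, 0], [0.036, 0.005, 0.002], 0.2], [[0, 0, 0], [0.044, 0.0072, 0.002], 0.2], [[0, 0, 0], [0.0476, 0.0086, 0.002], 0.2], [[0, 0, 0], [0.0476, 0.0086, 0.002], 0.2]]'

```text
time: 5.15
eef_pos: [0.6231, 0.0761, 0.1984]
tcp_rot: [0.694, 0.149, 0.303, -0.636]
contact_force: [-3.6, -4.9, 2.4]
opening: 0.275
```

```bash
python3 st.py
```

```text
t 5.15 op 0.275 F unit xyz [-2.4 -5.5  2.4] F tool [-0.4 -3.3 -5.6]
grasp ux,uy,z [0.579  0.2128 0.2135] lean 37.58 q [ 0.024 -0.04   2.1   -0.361  0.469 -1.046]
```

```bash
python3 arc.py .665 .72 .78 .84 .90 .96 1.02 1.07 1.10
```

```text
0.72 [0.0069 0.0028 0.    ]
0.78 [0.0142 0.0063 0.0001]
0.84 [0.0213 0.0102 0.0001]
0.9 [0.0281 0.0146 0.0002]
0.96 [0.0347 0.0193 0.0003]
1.02 [0.0409 0.0244 0.0003]
1.07 [0.0459 0.029  0.0004]
1.1 [0.0488 0.0319 0.0004]
```

Emit:
jog_arm --deltas '[[[0, 0, -0.005], [0.004, 0.0015, 0.001], 0.2], [[0, 0, -0.01], [0.0105, 0.0045, 0.002], 0.2], [[0, 0, -0.01], [0.0178, 0.0082, 0.002], 0.2], [[0, 0, -0.01], [0.0247, 0.0124, 0.002], 0.2], [[0, 0, -0.01], [0.0314, 0.0169, 0.002], 0.2], [[0, 0, -0.01], [0.0378, 0.0218, 0.002], 0.2], [[0, 0, -0.01], [0.0435, 0.0267, 0.002], 0.2], [[0, 0, -0.01], [0.0488, 0.0319, 0.002], 0.2], [[0, 0, -0.01], [0.0488, 0.0319, 0.002], 0.2]]'

```text
time: 5.9
eef_pos: [0.6811, 0.0634, 0.204]
tcp_rot: [0.694, 0.153, 0.306, -0.634]
contact_force: [-1.9, -5.7, 4.5]
opening: 0.278
```

```bash
python3 st.py; python3 - <<'E'
from h import *
from plant import ctrl
s=ctrl.get_state();r=ctrl.read_camera("wrist");cv2.imwrite("pics/w5.png",r["pixels"]);print(blobs(r,"red",None,10),blobs(r,"yellow",None,10))
pickle.dump((s,r),open("w5.pkl","wb"))
r=ctrl.read_camera("side");c=r["pixels"][150:270,190:350];cv2.imwrite("pics/s5.png",cv2.resize(c,None,fx=5,fy=5,interpolation=cv2.INTER_CUBIC))
E
```

```text
t 5.9 op 0.278 F unit xyz [-0.6 -6.   4.5] F tool [ 2.3 -3.8 -6.1]
grasp ux,uy,z [0.6382 0.2134 0.2189] lean 38.19 q [-0.     0.074  1.976 -0.34   0.463 -1.085]
[(array([284.1, 291.6]), [251, 253, 67, 78, 4860], np.float32(0.12))] [(array([250.6, 197.6]), [221, 177, 51, 37, 1076], np.float32(0.1667)), (array([146.1, 228.1]), [83, 186, 121, 83, 7528], np.float32(0.4442)), (array([356.8, 254.2]), [350, 246, 15, 19, 192], np.float32(0.3715))]
```

View pics/w5.png

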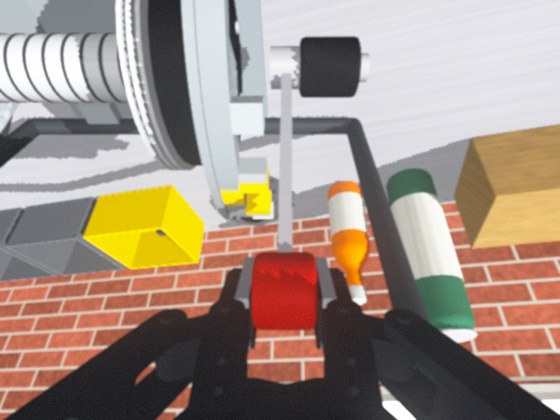

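View pics/s5.png

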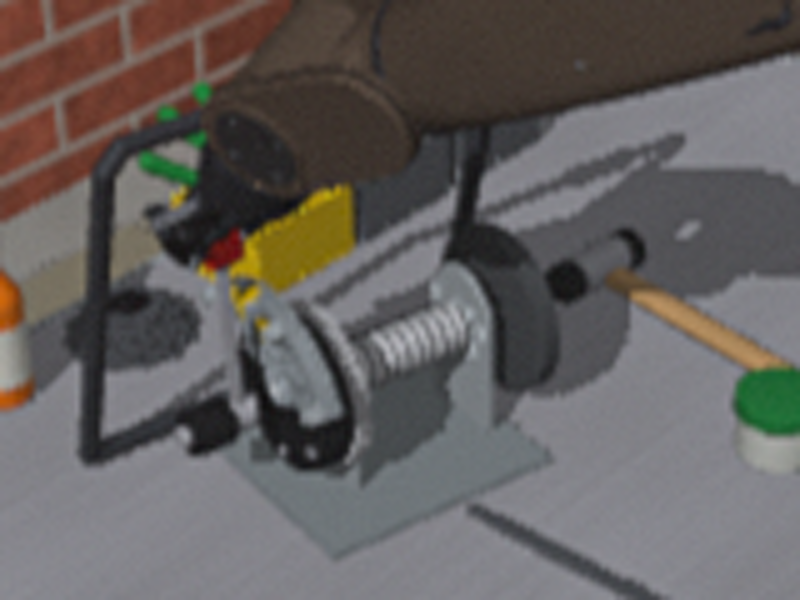

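The lever is drawn clear, beside the yellow notch: bar at wrist px (286,150–250), paint at (235–265,175–215). I'll check alignment in a zoom before lowering it.

```bash
python3 - <<'E'
from h import *
s,r=pickle.load(open("w5.pkl","rb"))
c=r["pixels"][80:270,180:340];cv2.imwrite("pics/w5z.png",cv2.resize(c,None,fx=3.1,fy=3.1,interpolation=cv2.INTER_CUBIC))
# predicted positions: with pivot at fitted centre
U=frame(0);ux,uy=U[:,0],U[:,2]
piv=ux*.6182+uy*.1962+np.array([0,0,.0843])
P=lambda q,rad,d:piv+rad*(np.sin(q-.96)*ux+np.array([0,0,np.cos(q-.96)]))+d*uy
for nm,q,rad,d in(("notch",1.10,.09,0),("tooth.925",.925,.09,0),("tooth1.275",1.275,.09,0),("lever90",1.10,.09,.0165),("lever110",1.1,.11,.0165),("pivot",1.1,0,.0165)):
    print(nm,np.round(proj(r,P(q,rad,d),s),1))
E
```

```text
notch [249.8 201.8]
tooth.925 [246.2 182.8]
tooth1.275 [253.  213.1]
lever90 [284.2 201.9]
lever110 [283.9 241.3]
pivot [285.4  66.9]
```

View pics/w5z.png

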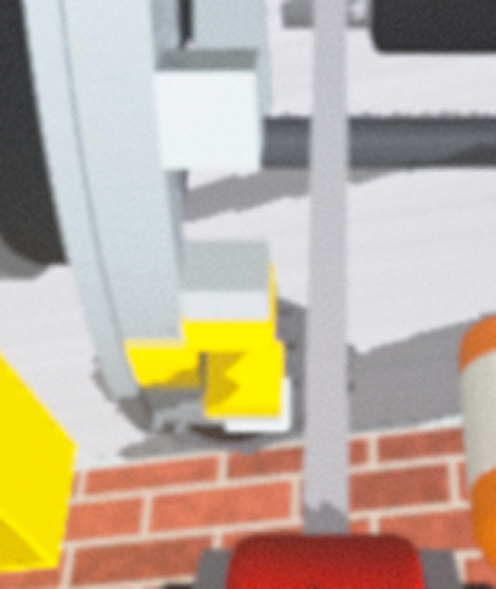

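Emit:
jog_arm --deltas '[[[0, 0, 0], [0, -0.0003, -0.002], 0.2], [[0, 0, 0], [0, -0.0003, -0.004], 0.2], [[0, 0, 0], [0, -0.0003, -0.006], 0.2], [[0, 0, 0], [0, -0.0003, -0.008], 0.2], [[0, 0, 0], [0, -0.0003, -0.0095], 0.2], [[0, 0, 0], [0, -0.0003, -0.0095], 0.2]]'

```text
time: 6.5
eef_pos: [0.6789, 0.0578, 0.2043]
tcp_rot: [0.691, 0.154, 0.307, -0.636]
contact_force: [5.7, 11.1, -2.7]
opening: 0.276
```

```bash
python3 st.py
```

```text
t 6.5 op 0.276 F unit xyz [ 3.  12.1 -2.7] F tool [ 0.7  4.  12.1]
grasp ux,uy,z [0.6373 0.2073 0.2192] lean 38.36 q [-0.014  0.065  1.986 -0.314  0.453 -1.118]
```

The y-force rose to +12 N at a draw of about 11 mm, so the lever is sitting on a tooth. I'll look to see which one.

```bash
python3 - <<'E'
from h import *
from plant import ctrl
s=ctrl.get_state();r=ctrl.read_camera("wrist");pickle.dump((s,r),open("w6.pkl","wb"))
c=r["pixels"][80:270,180:340];cv2.imwrite("pics/w6z.png",cv2.resize(c,None,fx=3.1,fy=3.1,interpolation=cv2.INTER_CUBIC))
r=ctrl.read_camera("side");pickle.dump(r,open("s6.pkl","wb"));c=r["pixels"][190:250,210:290];cv2.imwrite("pics/s6z.png",cv2.resize(c,None,fx=10,fy=10,interpolation=cv2.INTER_CUBIC))
r=ctrl.read_camera("top");c=r["pixels"][160:235,215:315];cv2.imwrite("pics/t6z.png",cv2.resize(c,None,fx=8,fy=8,interpolation=cv2.INTER_CUBIC))
E
```

```text
(no output)
```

View pics/w6z.png

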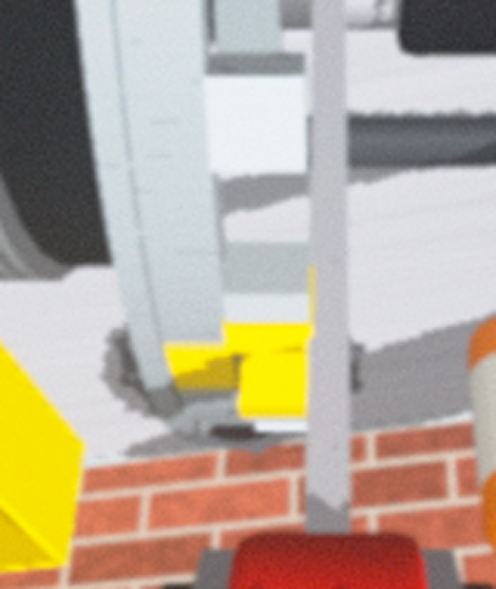

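View pics/s6z.png

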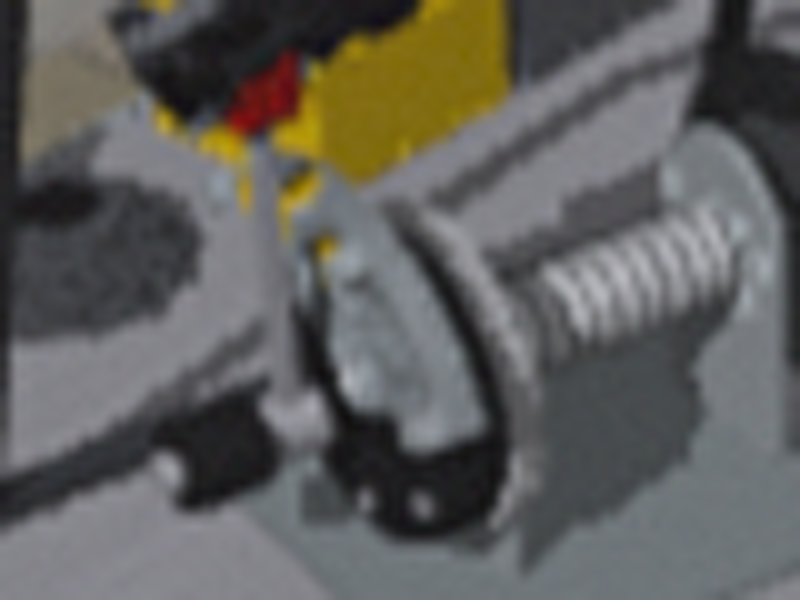

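The lever's left edge meets the painted tooth at zoom (308,370). The knob blob also grew from 61 to 67 px wide, so it may have shifted in the grip. I'll measure the knob in tool coordinates.

```bash
python3 - <<'E'
from h import *
from plant import ctrl
U=frame(0);ux,uy=U[:,0],U[:,2]
def knob(s,r,name):
    hsv=cv2.cvtColor(r["pixels"],cv2.COLOR_BGR2HSV).astype(int)
    m=((hsv[...,0]<6)|(hsv[...,0]>174))&(hsv[...,1]>150)&(hsv[...,2]>60)
    n,l,st,c=cv2.connectedComponentsWithStats(m.astype(np.uint8));i=1+np.argmax(st[1:,4])
    v,u=np.where(l==i);z=r["range_z"][v,u];ok=z>0;u,v,z=u[ok],v[ok],z[ok]
    P=np.stack([(u-r["cx"])/r["fx"]*z,-(v-r["cy"])/r["fy"]*z,-z],1)
    Mt=r["mount"];Q=P@Mt[:3,:3].T+Mt[:3,3]   # tool coords
    # rim points: circle fit in tool x-y, radius 15
    from scipy.optimize import least_squares
    f=lambda c:np.hypot(Q[:,0]-c[0],Q[:,1]-c[1])-.015
    o=least_squares(f,[0,-.019],loss="soft_l1",f_scale=.001)
    M=R.from_quat(s["tcp_rot"]).as_matrix();w=s["eef_pos"]+M@np.array([*o.x,0.5*(Q[:,2].min()+Q[:,2].max())])
    print(name,st[i].tolist(),"tool xy",o.x.round(4),"rms",np.sqrt(np.mean(o.fun**2)).round(4),"z",Q[:,2].min().round(4),Q[:,2].max().round(4),"unit",np.round([w@ux,w@uy,w[2]],4))
for n in("w1","w2","w5","w6"):
    s,r=pickle.load(open(n+".pkl","rb"));knob(s,r,n)
E
```

```text
w1 [267, 183, 28, 33, 852] tool xy [-0.0066  0.1076] rms 0.0037 z -0.0146 0.0075 unit [0.4916 0.1957 0.1827]
w2 [269, 219, 41, 49, 1911] tool xy [-0.0004  0.0418] rms 0.0006 z -0.009 0.0135 unit [0.5132 0.1964 0.1661]
w5 [250, 252, 69, 79, 4993] tool xy [-0.0087 -0.0248] rms 0.106 z -0.119 0.1158 unit [0.6278 0.2119 0.218 ]
w6 [251, 251, 69, 79, 4978] tool xy [-0.0089 -0.0246] rms 0.0674 z -0.1455 0.1202 unit [0.6268 0.1947 0.218 ]
```

The knob slid about 9 mm along tool −x in the pads, so the lever lags at throw ≈1.02–1.03 and rests on the 0.925 tooth. I'll lift it clear again, grip harder and throw about 0.075 rad further.

Emit:
jog_arm --deltas '[[[0, 0, 0], [0, 0, 0.003], 0.2], [[0, 0, 0], [0, 0, 0.0065], 0.2], [[0, 0, 0], [0, 0, 0.0075], 0.2], [[0, 0, 0], [0.0035, 0.0035, 0.0075], 0.2], [[0, 0, 0], [0.0073, 0.007, 0.0075], 0.2], [[0, 0, 0], [0.0073, 0.007, 0.0075], 0.2]]' --force 45

```text
time: 7.15
eef_pos: [0.6899, 0.0617, 0.2027]
tcp_rot: [0.692, 0.153, 0.306, -0.635]
contact_force: [-2.0, -4.4, 2.0]
opening: 0.275
```

```bash
cat > knob.py <<'E'
from h import *
from plant import ctrl
from scipy.optimize import least_squares
U=frame(0);ux,uy=U[:,0],U[:,2]
def knob(s,r,name):
    hsv=cv2.cvtColor(r["pixels"],cv2.COLOR_BGR2HSV).astype(int)
    m=((hsv[...,0]<6)|(hsv[...,0]>174))&(hsv[...,1]>150)&(hsv[...,2]>60)
    m=cv2.erode(m.astype(np.uint8),np.ones((5,5)))
    n,l,st,c=cv2.connectedComponentsWithStats(m);i=1+np.argmax(st[1:,4])
    v,u=np.where(l==i);z=r["range_z"][v,u];ok=(z>0)&(abs(z-np.median(z))<.015);u,v,z=u[ok],v[ok],z[ok]
    P=np.stack([(u-r["cx"])/r["fx"]*z,-(v-r["cy"])/r["fy"]*z,-z],1)
    Mt=r["mount"];Q=P@Mt[:3,:3].T+Mt[:3,3]
    f=lambda c:np.hypot(Q[:,0]-c[0],Q[:,1]-c[1])-.015
    o=least_squares(f,np.median(Q[:,:2],0)+[.005,.012],loss="soft_l1",f_scale=.001)
    M=R.from_quat(s["tcp_rot"]).as_matrix();w=s["eef_pos"]+M@np.array([*o.x,0.5*(np.quantile(Q[:,2],.01)+np.quantile(Q[:,2],.99))])
    rel=np.array([w@ux-.6195,w[2]-.085])
    print(name,st[i].tolist(),"tool xy",o.x.round(4),"rms",np.sqrt(np.mean(o.fun**2)).round(4),"unit",np.round([w@ux,w@uy,w[2]],4),"q",(np.arctan2(*rel)+.96).round(3),"rad",np.hypot(*rel).round(4))
if __name__=="__main__":
    for n in("w2","w5","w6"): knob(*pickle.load(open(n+".pkl","rb")),n)
    s=ctrl.get_state();r=ctrl.read_camera("wrist");pickle.dump((s,r),open("now.pkl","wb"));knob(s,r,"now")
    cv2.imwrite("pics/now%d.png"%(s["time"]*100),r["pixels"])
E
python3 st.py; python3 knob.py
```

```text
t 7.15 op 0.275 F unit xyz [-1.  -4.7  2. ] F tool [ 0.4 -2.1 -4.8]
grasp ux,uy,z [0.6473 0.2136 0.2176] lean 38.17 q [-0.005  0.094  1.957 -0.328  0.459 -1.099]
w2 [271, 221, 37, 45, 1559] tool xy [-0.0004  0.0417] rms 0.0006 unit [0.5132 0.1964 0.1662] q 0.041 rad 0.1338
w5 [253, 254, 63, 75, 4374] tool xy [-0.0088 -0.0249] rms 0.0006 unit [0.6277 0.2131 0.2181] q 1.021 rad 0.1333
w6 [254, 254, 63, 74, 4387] tool xy [-0.009  -0.0247] rms 0.0006 unit [0.6268 0.2074 0.218 ] q 1.015 rad 0.1332
now [253, 255, 63, 74, 4412] tool xy [-0.0088 -0.0254] rms 0.0006 unit [0.6364 0.2134 0.2172] q 1.087 rad 0.1333
```

The fitted throw is now about 1.085, inside the notch window of 1.055–1.145. I'll nudge by 0.012 rad and lower.

Emit:
jog_arm --deltas '[[[0, 0, 0], [0.0013, 0.0011, 0.0005], 0.2], [[0, 0, 0], [0.0013, 0.0011, -0.002], 0.2], [[0, 0, 0], [0.0013, 0.0011, -0.004], 0.2], [[0, 0, 0], [0.0013, 0.0011, -0.006], 0.2], [[0, 0, 0], [0.0013, 0.0011, -0.008], 0.2], [[0, 0, 0], [0.0013, 0.0011, -0.0095], 0.2], [[0, 0, 0], [0.0013, 0.0011, -0.0095], 0.2]]' --force 45

```text
time: 7.78
eef_pos: [0.689, 0.0517, 0.2025]
tcp_rot: [0.693, 0.153, 0.306, -0.635]
contact_force: [-3.4, -2.9, 1.9]
opening: 0.277
```

```bash
python3 st.py; python3 knob.py|tail -1
```

```text
t 7.78 op 0.277 F unit xyz [-2.6 -3.6  1.9] F tool [-0.9 -3.1 -3.7]
grasp ux,uy,z [0.6486 0.2036 0.2175] lean 38.13 q [-0.024  0.088  1.963 -0.306  0.454 -1.133]
now [253, 255, 64, 74, 4407] tool xy [-0.0088 -0.0254] rms 0.0006 unit [0.6377 0.2035 0.2171] q 1.097 rad 0.1333
```

The draw is about 7 mm, and the force equals the spring's, so the lever is in the notch. I'll lower the rest of the way.

Emit:
jog_arm --deltas '[[[0, 0, 0], [0, 0, -0.002], 0.2], [[0, 0, 0], [0, 0, -0.004], 0.2], [[0, 0, 0], [0, 0, -0.006], 0.2], [[0, 0, 0], [0, 0, -0.0075], 0.2], [[0, 0, 0], [0, 0, -0.0075], 0.2]]'

```text
time: 8.25
eef_pos: [0.6873, 0.0446, 0.2026]
tcp_rot: [0.692, 0.153, 0.306, -0.635]
contact_force: [-3.1, -1.8, 2.4]
opening: 0.271
```

```bash
python3 st.py; python3 knob.py|tail -1
```

```text
t 8.25 op 0.271 F unit xyz [-2.6 -2.4  2.4] F tool [-0.5 -3.5 -2.5]
grasp ux,uy,z [0.6485 0.1963 0.2175] lean 38.15 q [-0.037  0.082  1.97  -0.288  0.45  -1.16 ]
now [253, 254, 64, 75, 4420] tool xy [-0.0088 -0.0254] rms 0.0006 unit [0.6376 0.1962 0.2171] q 1.096 rad 0.1333
```

Emit:
jog_arm --deltas '[[[0, 0, 0], [0, 0, 0], 0.5], [[0, 0, 0], [0, 0, 0], 0.5], [[0, 0, 0], [0, 0, 0], 0.5], [[0, 0, 0], [0, 0, 0], 0.5]]'

```text
time: 8.63
eef_pos: [0.6875, 0.0449, 0.2026]
tcp_rot: [0.692, 0.153, 0.306, -0.635]
contact_force: [-0.8, 0.1, -0.5]
opening: 0.503
```

```bash
python3 st.py; python3 knob.py|tail -1; ls pics|tail -3
```

```text
t 8.63 op 0.503 F unit xyz [-0.8 -0.1 -0.5] F tool [-1.  -0.1 -0.1]
grasp ux,uy,z [0.6486 0.1966 0.2175] lean 38.18 q [-0.037  0.082  1.97  -0.288  0.449 -1.159]
now [252, 254, 64, 75, 4344] tool xy [-0.0089 -0.0255] rms 0.0006 unit [0.6376 0.1963 0.2171] q 1.096 rad 0.1333
w5.png
w5z.png
w6z.png
```

The force is zero and the knob hasn't moved. I'll back out along the tool axis.

Emit:
jog_arm --deltas '[[[0, 0, 0], [0, -0.015, 0], 0.5], [[0, 0, 0], [0, -0.035, 0], 0.5], [[0, 0, 0], [0, -0.06, 0], 0.5], [[0, 0, 0], [0, -0.09, 0], 0.5], [[0, 0, 0], [0, -0.12, 0], 0.5], [[0, 0, 0], [0, -0.14, 0], 0.5], [[0, 0, 0], [0, -0.14, 0], 0.5]]'

```text
time: 9.27
eef_pos: [0.6039, 0.0661, 0.3188]
tcp_rot: [0.691, 0.156, 0.309, -0.635]
contact_force: [0.1, 0.6, 0.5]
opening: 0.499
```

```bash
python3 st.py; python3 knob.py|tail -1; python3 - <<'E'
from h import *
from plant import ctrl
s,r=pickle.load(open("now.pkl","rb"));c=r["pixels"][60:330,150:430];cv2.imwrite("pics/w9z.png",cv2.resize(c,None,fx=2.2,fy=2.2,interpolation=cv2.INTER_CUBIC))
r=ctrl.read_camera("side");cv2.imwrite("pics/s9.png",r["pixels"]);c=r["pixels"][180:260,210:310];cv2.imwrite("pics/s9z.png",cv2.resize(c,None,fx=7,fy=7,interpolation=cv2.INTER_CUBIC))
r=ctrl.read_camera("top");cv2.imwrite("pics/t9.png",r["pixels"])
E
```

```text
t 9.27 op 0.499 F unit xyz [-0.   0.6  0.5] F tool [ 0.3 -0.4  0.6]
grasp ux,uy,z [0.5622 0.1987 0.3337] lean 38.72 q [ 0.003 -0.223  2.039 -0.236  0.677 -1.204]
now [269, 172, 28, 30, 756] tool xy [-0.0142  0.119 ] rms 0.0006 unit [0.6375 0.1961 0.2171] q 1.095 rad 0.1333
```

View pics/w9z.png

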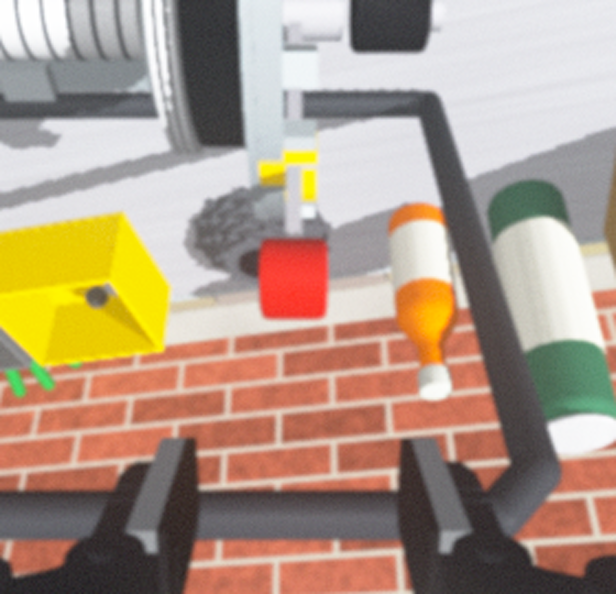

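View pics/s9z.png

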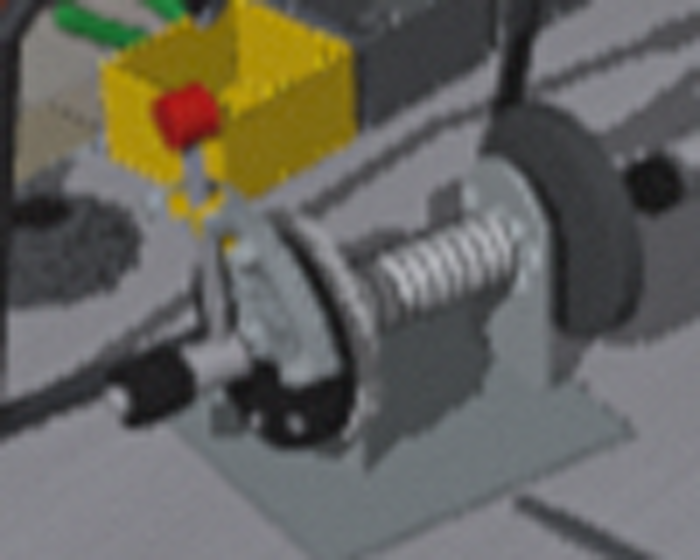

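View pics/t9.png

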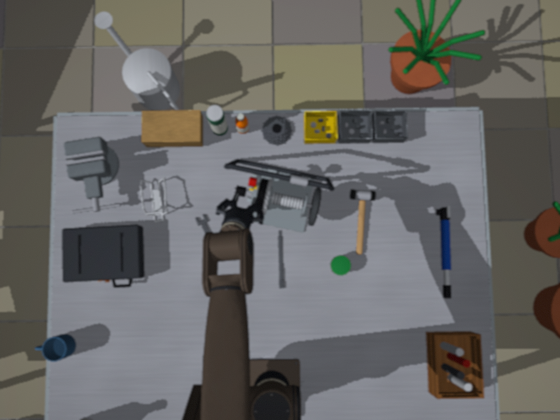

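The wrist view shows the lever sunk between the yellow faces (zoom (295,165)), with the knob standing free at (293,278). The side view agrees, with the lever passing through the paint at (195,205). In the top view the bystanders lie at the same pixels as at the start. I'll hand in.

```bash
python3 -c "
from plant import ctrl
print(ctrl.sign_off())"
```

```text
the job is handed in; nothing more can be done
None
```

I drew the lever clear of the teeth, threw it over, seated it in the yellow notch, let go and backed the gripper out. The job was handed in at about 9.4 s; no verdict is reported.

**First drop missed:** The knob had slipped about 9 mm in the pads, so the lever came down on the 0.925 tooth with about 12 N of sideways force. I lifted it clear again, gripped harder, threw it about 0.08 rad further and lowered it in.

**Last checks:**
- **Throw:** measured at about 1.095 against the target of 1.10, inside the ±0.045 rad play.
- **Draw:** the knob's y was back within 0.5 mm of its starting value, and it did not move when I opened the gripper.
- **Pictures:** the wrist and side views show the lever sunk between the yellow faces. In the top view the bystanders look unmoved.
- **Force:** the measured force on the tool was near zero after the gripper backed out.

**Disagreement:** The fitted knob radius was 133.3 mm against the stated 135 mm. The estimates of the axle's x-position also spread over about 5 mm. I put both down to calibration.

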